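# Open the toy kitchen box and hold up the saucepan

### The job

Open the lid of the toy kitchen box until it rests on its stop, then lift the toy saucepan out and hold it up level and still, its base at least 8 cm higher than the box's rim, with the little block still inside it, so that I can wipe out the box. Finish while still holding the saucepan in the air: do not tip it, put it down or let it go. The lid stays open, and the other toys stay where they are.

Things in the scene. Friction and masses are not known exactly. Their poses are not given: they have to be found in the camera images.
- chest: Toy kitchen box of brown wood, open-topped under its lid, fixed to the bench: 190 mm (its x) by 280 mm (its y) by 70 mm high, walls and floor 8 mm thick. Origin at the centre of its underside, z up; its -x side faces roughly towards the robot. The lid covers it at first.
- lid (a joint): Angle of the lid about its hinge, rad: 0 shut, 1.8 fully open on its stop (leaning back past upright). Left free, it falls shut from below about 1.4 and falls open from beyond about 1.55. It moves easily; it weighs about 0.24 kg.
- lid_handle (a point): Middle of the head of the red lid knob: a round head 28 mm across and 16 mm tall, its axis square to the lid, on a thinner stem; 35 mm above the lid's upper face and 30 mm in from the lid's free (-x) edge, midway along the box. The knob moves with the lid, and ends up on the lid's far side when it is open. With the lid shut it stands 113 mm above the bench.
- lid_hinge (a point): Point on the hinge line at the middle of the box's far (+x) upper edge, 70 mm above the bench; the hinge line runs along the box's y. The yellow lid is a plate 190 x 280 x 8 mm whose underside passes through the hinge line; the knob head (point lid_handle) lies 160 mm from the hinge along the lid and 43 mm above its underside. The lid opens upward and away from the robot.
- pan: Aluminium toy saucepan standing upright on the box's floor, hidden by the lid at first: 68 mm across the rim, 62 mm at the base, 42 mm high, 3 mm wall and base, about 0.12 kg. Origin at the centre of its underside, z up; the straight handle points along its +y, which is roughly the box's +y.
- pan_grip (a point): A good grip point on the saucepan's blue handle, 62 mm from the pan's axis and 33 mm above its underside. The handle is a straight level bar 14 mm wide, 14 mm tall, reaching from 39 to 114 mm from the pan's axis; its two long upright sides are flat.
- block: Small blue cylinder block, 26 mm across and 22 mm tall, about 12 g, standing loose on the inside floor of the saucepan. Origin at the centre of its underside.
- duck: Pull-along yellow wooden duck on four red wheels, about 115 x 70 mm and 113 mm tall, standing beside the box; leave alone. Origin at its middle, on the bench.
- ring: White plastic stacking ring lying flat, 80 mm across, 40 mm hole, 22 mm thick; leave alone. Origin at the centre of its underside.
- bridge: Tan wooden bridge piece, 40 x 105 mm and 44 mm tall; leave alone. Origin at the centre of its underside.
- music_box: Blue music box fixed to the bench, 100 x 130 mm and 60 mm high, with a red press button on top reaching 18 mm higher. Origin at the centre of its underside; not needed.

How it is judged:
By the outcome, as a careful person would: the job done as asked, in the order asked, and still so for the second after the job is handed in, while the arm keeps its last pose, push and grip.
It also fails if it takes over 58 s, if anything falls off the work surface, if the arm or the gripper's body presses on something with over 40 N, if the wrist force passes 120 N, or if a joint passes its speed limit or range.

### The arm

A 6-joint arm with a two-finger parallel gripper is mounted at the origin on the work surface. World frame = base frame: x ahead of the robot, y to its left, z up, the work surface at z = 0. Lengths are in m, angles in rad, forces in N, time in s.
With the tool pointing down it reaches from about 0.25 to 0.725 m from the base axis. Payload 4 kg.
Tool frame: the origin (TCP) lies at the very end of the fingers, on their centre line; the grasp point (between the pads) lies 19 mm behind it; z points along the fingers, y is the line along which they close (so a half turn about z gives the same grasp; the last joint's range is limited). The gripper opens to 85 mm and grips with 20 to 120 N. Pads are 22 mm wide; open, the fingers measure 114 mm over their backs; the gripper's body (76 mm by 85 mm) begins 54 mm behind the grasp point. The pads swing forward as they close: fully open they stand 13 mm farther back than shut.
Start: joints at [-1.346, 0.241, 0.005, 1.335, 0, 1.571], TCP at [0.111, -0.487, 0.231] pointing down, gripper open.
Joint ranges: [-2.72, 2.72], [-1.05, 1.87], [-1.09, 1.28], [-1.99, 2.15], [-1.42, 1.44], [-3.14, 3.14]. Speed limits (rad/s): [2.79, 2.79, 3.14, 3.14, 3.14, 3.14].

### API

Orientations are given as a unit quaternion [x, y, z, w].
In Python, from workcell import * gives the robot as it stands. The module is installed in compiled form; this text tells all that it offers.
- The arm moves only by the tool send_rows, never from a script. Its argument "steps" is text: rows parted by semicolons, each of 7 numbers parted by spaces: the opening, from -1 (shut) to 1 (fully open), then the shift along the world's x, y, z in m, then the turn, a rotation vector about the world's x, y, z in rad. A call has exactly 5 rows; each row shifts and turns the commanded pose from where the row before left it; what a row does not reach is not made up. A row lasts 1/12 s, in which the tool goes at most 41.7 mm and 7.16 degrees, less where a joint would pass 70% of its speed; a pose out of reach is approached as far as the arm can. A call is refused whole if a number of a shift passes 0.0417 or a number of a turn 0.125, either way. A call with a gripper value outside its range is refused whole. The fingers move at their own pace and stop on an object; the grip force is fixed at half the most. Time passes only in rows, so rows that do not move let the fingers close, or fill a call up. It gives the time, the measured TCP pose, the force, the opening and the grip force at its end, in the units of the state.
- get_obs(): the state, without advancing time (a new reading comes with each control period).
- camera(name): name is "side" or "top"; returns a dict with "frame" (480x640x3 uint8, red, green, blue), "range_z" (480x640 float32, m along the optical axis (not along the pixel's ray), 0 where there is no reading), "camera_matrix" (3x3 intrinsics, pixels), "extrinsics" (4x4, takes a point from world to camera coordinates). Camera axes: x right, y down, z forward; pixel columns grow to the right and rows downward; lengths in m; the calibration is good to about 2 mm. A picture is of the moment at which its call begins.
- job_done(): hands the job in; it is judged then, once.
The state is a dict: "clock": time; "joint_pos": joint angles; "joint_vel": joint speeds; "tau": joint torques, N m; "eef_pos": TCP position; "tool_rot": TCP orientation; "ft_force": force on the tool from outside, world axes, zero at the start; "ft_torque": the same for the moment, N m; "grip_width": finger opening in m; "grasp_force": force on a finger pad.
Only numpy, scipy, OpenCV 4.12 (cv2) and the standard library are available. Lean on these libraries where they do the work, as an engineer would, in place of code of your own. Each camera call takes 0.05 s, during which the arm holds its last target. There are 200 camera calls.

## Working session

There is one attempt and no reset: what is moved stays moved. The work goes in short steps, Python scripts to look and compute and a tool call to move; the robot and the scene stay as the last step left them, time stands still between calls to the robot, and variables do not carry over. Pictures are saved under pics/ and viewed, at most 10 in all, crops included, and the job is handed in when it is done.

Besides the shell and the picture viewer there is one more tool, called after "Request:" as a command line: name --argument value ..., lists and objects as JSON in quotes. send_rows: Moves the arm, as the interface text tells. Its arguments: {"type":"object","properties":{"steps":{"type":"string"}},"required":["steps"]}

```bash
mkdir -p pics; cat > h.py <<'E'
from workcell import *
import numpy as np, cv2
def snap(n,f):
    c=camera(n); cv2.imwrite('pics/'+f,c['frame'][:,:,::-1]); np.savez('pics/'+f[:-4],**c); return c
def pt(c,u,v):
    z=float(c['range_z'][int(v),int(u)]); K=c['camera_matrix']
    p=np.linalg.inv(K)@[u,v,1]*z
    return np.linalg.inv(c['extrinsics'])@np.r_[p,1]
def proj(c,p):
    q=c['extrinsics']@np.r_[p,1]; q=c['camera_matrix']@q[:3]; return q[:2]/q[2]
E
python3 - <<'E'
from h import *
a=snap('top','t0.png');b=snap('side','s0.png')
for c in(a,b): print(c['camera_matrix'].round(1).tolist(),np.linalg.inv(c['extrinsics']).round(3).tolist())
o=get_obs();print(o)
E
```

```text
[[529.8, 0.0, 330.3], [0.0, 529.8, 234.8], [0.0, 0.0, 1.0]] [[-0.002, -0.989, 0.146, 0.302], [-1.0, 0.004, 0.008, 0.013], [-0.008, -0.146, -0.989, 1.451], [0.0, 0.0, 0.0, 1.0]]
[[560.4, 0.0, 330.6], [0.0, 560.4, 239.4], [0.0, 0.0, 1.0]] [[-0.996, -0.054, 0.064, 0.454], [-0.083, 0.52, -0.85, 1.039], [0.013, -0.852, -0.523, 0.729], [0.0, 0.0, 0.0, 1.0]]
{'clock': 0.1, 'joint_pos': array([-1.34598701e+00,  2.41358562e-01,  3.86810433e-03,  1.33521593e+00,
        6.09928821e-06,  1.57084400e+00]), 'joint_vel': array([ 0.00085843, -0.00176591,  0.00225312, -0.00222562,  0.00132726,
       -0.00155571]), 'tau': array([ 3.30853281e-04, -3.73138082e+01,  2.53010309e+01,  1.08891007e-02,
        1.14175648e-04, -3.41093447e-06]), 'eef_pos': array([ 0.11133544, -0.48686427,  0.23049503]), 'tool_rot': array([ 9.93691466e-01,  1.12144365e-01, -1.04116412e-04, -9.49345052e-04]), 'ft_force': array([-1.04289136,  0.75421322,  0.05533845]), 'ft_torque': array([ 0.02476126, -0.00522194,  0.03133108]), 'grasp_force': 0.0, 'grip_width': 0.0853224459264991}
```

View pics/t0.png

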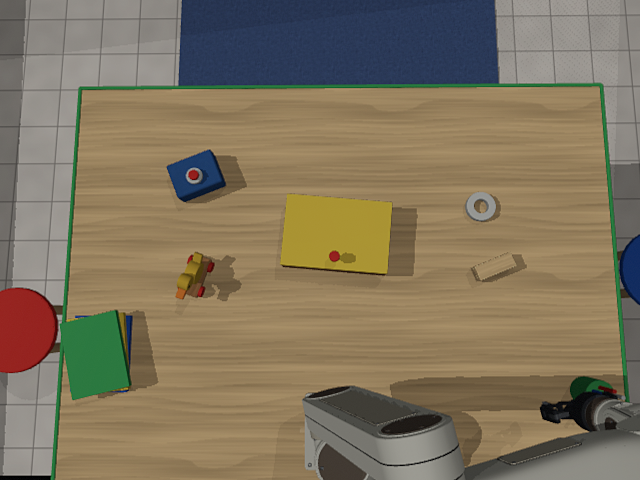

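View pics/s0.png

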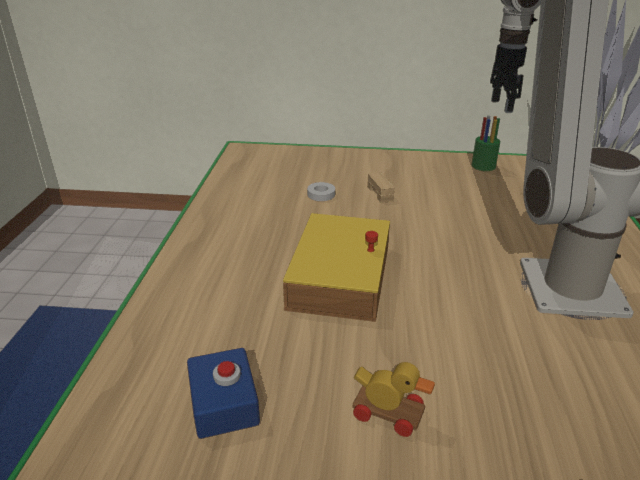

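The top view shows the lid with corners at about (288,195), (392,201), (387,273) and (281,266), and the knob at (334,256). In the side view the knob head is at (371,237), and there is clear space around the box.

```bash
cat >> h.py <<'E'
def cloud(c):
    v,u=np.mgrid[0:480,0:640]; z=c['range_z'].astype(float); K=c['camera_matrix']
    P=np.stack([(u-K[0,2])/K[0,0]*z,(v-K[1,2])/K[1,1]*z,z,np.ones_like(z)],-1)
    return (P@np.linalg.inv(c['extrinsics']).T)[...,:3]
def tri(a,ua,b,ub):
    Pa=a['camera_matrix']@a['extrinsics'][:3];Pb=b['camera_matrix']@b['extrinsics'][:3]
    X=cv2.triangulatePoints(Pa,Pb,np.float64(ua).reshape(2,1),np.float64(ub).reshape(2,1)).ravel();return X[:3]/X[3]
E
python3 - <<'E'
from h import *
a=np.load('pics/t0.npz');b=np.load('pics/s0.npz')
cen=[]
for c,box in((a,(320,240,350,270)),(b,(355,225,385,245))):
    h=c['frame'].astype(int);m=(h[...,0]>110)&(h[...,1]<70)&(h[...,2]<70)
    x0,y0,x1,y1=box;k=np.zeros_like(m);k[y0:y1,x0:x1]=1;m&=k.astype(bool)
    v,u=np.nonzero(m);print(u.min(),u.max(),v.min(),v.max(),len(u));cen.append((u.mean(),v.mean()))
    print('cloud',cloud(c)[m].mean(0).round(4),cloud(c)[m].max(0))
print(cen,'knob tri',tri(a,cen[0],b,cen[1]))
for c in(a,b):
    h=c['frame'].astype(int);P=cloud(c)
    m=(h[...,0]>120)&(h[...,1]>100)&(h[...,2]<70)&(P[...,2]>.06)&(P[...,2]<.09)&(abs(P[...,1])<.25)
    m=cv2.morphologyEx(m.astype(np.uint8),cv2.MORPH_OPEN,np.ones((3,3)))>0
    q=P[m];r=cv2.minAreaRect(q[:,:2].astype(np.float32)*1000);print(r,cv2.boxPoints(r).round(1).tolist(),np.median(q[:,2]))
print('corners', tri(a,(288,195),b,(291,289)))
E
```

```text
329 339 251 261 88
cloud [0.4426 0.0147 0.1355] [0.45688844 0.02717723 1.45065066]
366 377 231 244 108
cloud [0.4445 0.0245 0.1187] [0.45593634 0.03440897 0.12454855]
[(np.float64(333.92045454545456), np.float64(255.85227272727272)), (np.float64(371.26851851851853), np.float64(236.27777777777777))] knob tri [0.44471956 0.01475982 0.11284076]
((510.0423583984375, 8.676910400390625), (279.18896484375, 189.45700073242188), 84.90199279785156) [[403.29998779296875, -121.9000015258789], [592.0, -138.8000030517578], [616.7999877929688, 139.3000030517578], [428.1000061035156, 156.10000610351562]] 0.07890073872066372
((509.54144287109375, 10.805511474609375), (291.46044921875, 189.98619079589844), 84.78758239746094) [[401.70001220703125, -125.69999694824219], [590.9000244140625, -143.0], [617.4000244140625, 147.3000030517578], [428.20001220703125, 164.60000610351562]] 0.07922195679197502
corners [0.60772943 0.13792939 0.05477028]
```

```bash
python3 - <<'E'
import cv2
a=cv2.imread('pics/t0.png')[180:290,265:405];b=cv2.imread('pics/s0.png')[205:320,275:400]
import numpy as np
A=cv2.resize(a,(400,314),interpolation=2);B=cv2.resize(b,(400,368),interpolation=2)
A=cv2.copyMakeBorder(A,0,54,0,0,0);cv2.imwrite('pics/c0.png',np.hstack([A,B]))
E
```

```text
(no output)
```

View pics/c0.png

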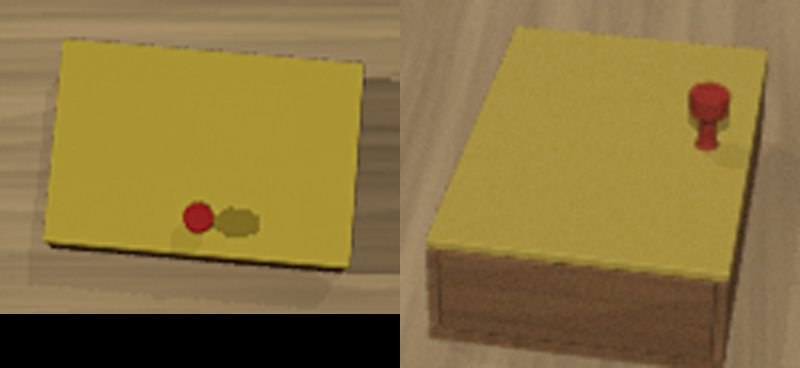

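Request:
send_rows --steps "1 0.02 0.03 0 0 0 0;1 0.02 0.03 0 0 0 0;1 0.02 0.03 0 0 0 0;1 0.02 0.03 0 0 0 0;1 0.02 0.03 0 0 0 0"

```text
clock: 0.52
eef_pos: [0.2117, -0.3357, 0.2308]
tool_rot: [0.994, 0.112, -0.0, -0.0]
ft_force: [1.0, 0.1, 0.8]
grip_width: 0.0852
grasp_force: 0.0
```

```bash
python3 -c "
from h import *
o=get_obs();print(o['joint_pos'].round(3),o['eef_pos'],o['tool_rot'],o['clock'])"
```

```text
[-1.008  0.037 -0.236  1.298  0.     1.909] [ 0.21171278 -0.3357299   0.23082892] [ 9.93745599e-01  1.11666744e-01 -1.27660097e-04 -4.54905621e-04] 0.5167
```

Request:
send_rows --steps "1 0.0155 0.0234 0 0 0 0.12;1 0.0155 0.0234 0 0 0 0.12;1 0.0155 0.0234 0 0 0 0.12;1 0.0155 0.0234 0 0 0 0.12;1 0.0155 0.0234 0 0 0 0.12"

```text
clock: 0.93
eef_pos: [0.2892, -0.219, 0.2311]
tool_rot: [0.915, 0.403, -0.0, -0.0]
ft_force: [1.2, -0.8, 0.7]
grip_width: 0.0853
grasp_force: 0.0
```

Request:
send_rows --steps "1 0.0155 0.0234 0 0 0 0.12;1 0.0155 0.0234 0 0 0 0.12;1 0.0155 0.0234 0 0 0 0.12;1 0.0155 0.0234 0 0 0 0.12;1 0.0155 0.0234 0 0 0 0.12"

```text
clock: 1.35
eef_pos: [0.3667, -0.102, 0.2311]
tool_rot: [0.755, 0.656, -0.0, -0.0]
ft_force: [0.9, 0.2, -0.3]
grip_width: 0.0854
grasp_force: 0.0
```

Request:
send_rows --steps "1 0.0155 0.0234 0 0 0 0.12;1 0.0155 0.0234 0 0 0 0.12;1 0.0155 0.0234 0 0 0 0.12;1 0.0155 0.0234 0 0 0 0.12;1 0.0155 0.0234 0 0 0 0.12"

```text
clock: 1.77
eef_pos: [0.4442, 0.0149, 0.2309]
tool_rot: [0.527, 0.85, -0.0, -0.0]
ft_force: [0.7, -0.8, 0.3]
grip_width: 0.0852
grasp_force: 0.0
```

Request:
send_rows --steps "1 0 0 0 0 0 0.12;1 0 0 0 0 0 0.12;1 0 0 0 0 0 0.12;1 0 0 0 0 0 0.12;1 0 0 0 0 0 0.12"

```text
clock: 2.18
eef_pos: [0.4436, 0.0138, 0.2308]
tool_rot: [0.252, 0.968, -0.0, -0.001]
ft_force: [-0.5, -0.2, -0.1]
grip_width: 0.0854
grasp_force: 0.0
```

Request:
send_rows --steps "1 0 0 0 0 0 0.12;1 0 0 0 0 0 0.12;1 0 0 0 0 0 0.12;1 0 0 0 0 0 0.07;1 0 0 0 0 0 0"

```text
clock: 2.6
eef_pos: [0.4436, 0.0136, 0.2309]
tool_rot: [0.043, 0.999, -0.0, -0.001]
ft_force: [-0.2, 0.3, -0.3]
grip_width: 0.0859
grasp_force: 0.0
```

```bash
python3 -c "
from h import *
from scipy.spatial.transform import Rotation as R
o=get_obs();print(o['joint_pos'].round(3),o['eef_pos'],R.from_quat(o['tool_rot']).as_matrix().round(3),o['clock'])"
```

```text
[ 0.031  0.131 -0.132  1.309 -0.     0.116] [0.44358985 0.01358092 0.23089095] [[-0.996  0.086 -0.001]
 [ 0.086  0.996 -0.   ]
 [ 0.001 -0.    -1.   ]] 2.6
```

Request:
send_rows --steps "1 0.0014 0.001 -0.035 0 0 0;1 0 0 -0.035 0 0 0;1 0 0 -0.03 0 0 0;1 0 0 -0.025 0 0 0;1 0 0 -0.012 0 0 0"

```text
clock: 3.02
eef_pos: [0.4425, 0.0145, 0.0908]
tool_rot: [0.044, 0.999, -0.0, -0.003]
ft_force: [-0.5, -0.7, 0.9]
grip_width: 0.085
grasp_force: 0.0
```

Request:
send_rows --steps "-0.4 0 0 0 0 0 0;-0.5 0 0 0 0 0 0;-0.5 0 0 0 0 0 0;-0.5 0 0 0 0 0 0;-0.5 0 0 0 0 0 0"

```text
clock: 3.43
eef_pos: [0.4469, 0.017, 0.096]
tool_rot: [0.043, 0.999, 0.003, 0.002]
ft_force: [-5.8, 3.7, 16.6]
grip_width: 0.026
grasp_force: 61.1
```

Request:
send_rows --steps "-1 0 0 0 0 0 0;-1 0 0 0 0 0 0;-1 0 0 0 0 0 0;-1 0 0 0 0 0 0;-1 0 0 0 0 0 0"

```text
clock: 3.85
eef_pos: [0.4469, 0.0169, 0.0962]
tool_rot: [0.043, 0.999, 0.003, 0.002]
ft_force: [-0.7, 6.7, 5.0]
grip_width: 0.0259
grasp_force: 58.6
```

```bash
python3 -c "
import numpy as np
t=np.arange(21)*.086
x=-.16*np.cos(t)+.043*np.sin(t);z=.16*np.sin(t)+.043*np.cos(t)
r=[f'-1 {a*.996:.4f} {-a*.088:.4f} {b:.4f} 0 0 0' for a,b in zip(np.diff(x),np.diff(z))]
for i in range(0,20,5):print(';'.join(r[i:i+5]))"
```

```text
-1 0.0043 -0.0004 0.0136 0 0 0;-1 0.0054 -0.0005 0.0132 0 0 0;-1 0.0065 -0.0006 0.0127 0 0 0;-1 0.0076 -0.0007 0.0120 0 0 0;-1 0.0086 -0.0008 0.0113 0 0 0
-1 0.0095 -0.0008 0.0106 0 0 0;-1 0.0104 -0.0009 0.0097 0 0 0;-1 0.0112 -0.0010 0.0088 0 0 0;-1 0.0119 -0.0011 0.0078 0 0 0;-1 0.0125 -0.0011 0.0067 0 0 0
-1 0.0130 -0.0012 0.0056 0 0 0;-1 0.0135 -0.0012 0.0045 0 0 0;-1 0.0138 -0.0012 0.0033 0 0 0;-1 0.0140 -0.0012 0.0021 0 0 0;-1 0.0142 -0.0013 0.0009 0 0 0
-1 0.0142 -0.0013 -0.0004 0 0 0;-1 0.0141 -0.0012 -0.0016 0 0 0;-1 0.0139 -0.0012 -0.0028 0 0 0;-1 0.0136 -0.0012 -0.0040 0 0 0;-1 0.0132 -0.0012 -0.0051 0 0 0
```

Request:
send_rows --steps "-1 0.0043 -0.0004 0.0136 0 0 0;-1 0.0054 -0.0005 0.0132 0 0 0;-1 0.0065 -0.0006 0.0127 0 0 0;-1 0.0076 -0.0007 0.0120 0 0 0;-1 0.0086 -0.0008 0.0113 0 0 0"

```text
clock: 4.27
eef_pos: [0.4782, 0.0141, 0.1581]
tool_rot: [0.043, 0.999, 0.003, 0.0]
ft_force: [3.0, 8.5, -6.3]
grip_width: 0.0256
grasp_force: 59.2
```

Forces are low, so I'll continue.

Request:
send_rows --steps "-1 0.0095 -0.0008 0.0106 0 0 0;-1 0.0104 -0.0009 0.0097 0 0 0;-1 0.0112 -0.0010 0.0088 0 0 0;-1 0.0119 -0.0011 0.0078 0 0 0;-1 0.0125 -0.0011 0.0067 0 0 0"

```text
clock: 4.68
eef_pos: [0.5322, 0.0092, 0.2016]
tool_rot: [0.043, 0.999, 0.003, -0.001]
ft_force: [-2.4, 6.1, -1.9]
grip_width: 0.0257
grasp_force: 59.6
```

Request:
send_rows --steps "-1 0.0130 -0.0012 0.0056 0 0 0;-1 0.0135 -0.0012 0.0045 0 0 0;-1 0.0138 -0.0012 0.0033 0 0 0;-1 0.0140 -0.0012 0.0021 0 0 0;-1 0 0 0 0 0 0"

```text
clock: 5.1
eef_pos: [0.5897, 0.0041, 0.2183]
tool_rot: [0.043, 0.999, 0.002, 0.002]
ft_force: [-2.0, 4.8, 5.5]
grip_width: 0.0252
grasp_force: 60.6
```

```bash
python3 -c "
from h import *
c=snap('side','s1.png');cv2.imwrite('pics/s1c.png',cv2.resize(c['frame'][100:340,240:560,::-1],(800,600)))
print(get_obs()['joint_pos'])"
```

```text
[0.00476366 0.42208758 0.22808505 1.37424164 0.00445751 0.09035555]
```

View pics/s1c.png

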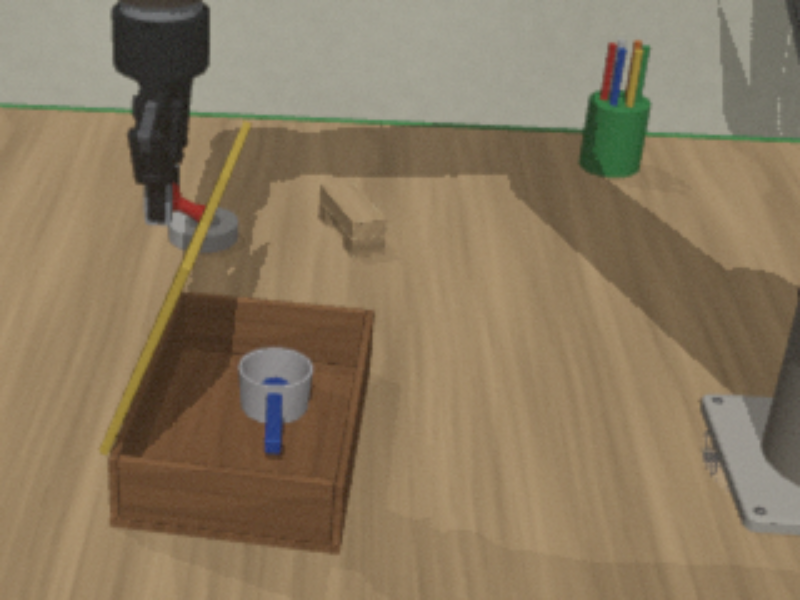

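The lid is about 70° open with the knob held. The pan stands inside, with its handle towards the side camera at crop (275,420). I'll keep opening the lid.

Request:
send_rows --steps "-1 0.0142 -0.0013 0.0009 0 0 0;-1 0.0142 -0.0013 -0.0004 0 0 0;-1 0.0141 -0.0012 -0.0016 0 0 0;-1 0.0139 -0.0012 -0.0028 0 0 0;-1 0.0136 -0.0012 -0.0040 0 0 0"

```text
clock: 5.57
eef_pos: [0.6589, -0.0021, 0.2111]
tool_rot: [0.043, 0.999, 0.002, 0.002]
ft_force: [-0.3, 4.5, 4.4]
grip_width: 0.0255
grasp_force: 61.8
```

Request:
send_rows --steps "-1 0.0132 -0.0012 -0.0051 0 0 0;-1 0.0045 -0.0004 -0.002 0 0 0;-1 0 0 0 0 0 0;-1 0 0 0 0 0 0;-1 0 0 0 0 0 0"

```text
clock: 5.98
eef_pos: [0.6769, -0.0037, 0.2041]
tool_rot: [0.043, 0.999, 0.002, 0.003]
ft_force: [1.7, 5.1, 5.1]
grip_width: 0.0255
grasp_force: 62.0
```

```bash
python3 -c "
from h import *
c=snap('side','s2.png');cv2.imwrite('pics/s2c.png',cv2.resize(c['frame'][100:340,240:560,::-1],(800,600)))
print(get_obs()['joint_pos'])"
```

```text
[-0.00713461  0.61504002  0.5060785   1.45628378  0.00367112  0.07839064]
```

View pics/s2c.png

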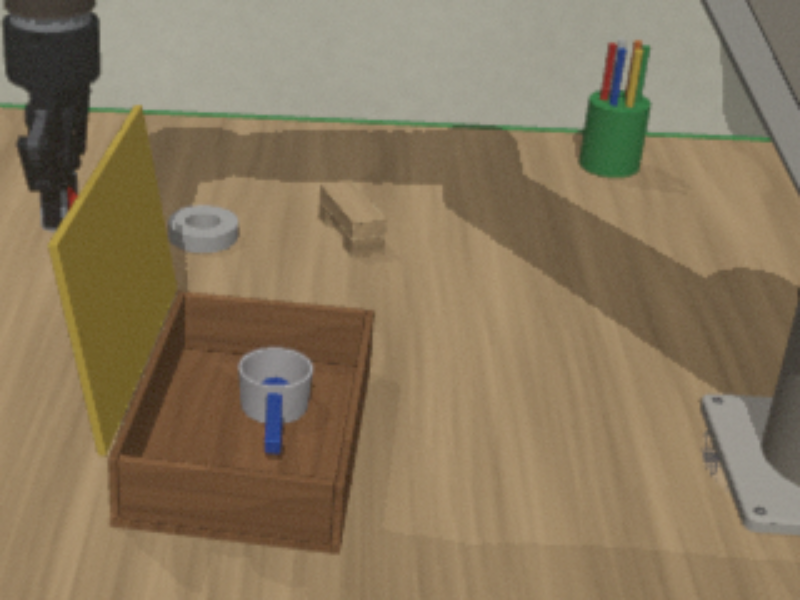

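The lid is now past upright, so I'll release the knob and rise.

Request:
send_rows --steps "1 0 0 0 0 0 0;1 0 0 0 0 0 0;1 0 0 0 0 0 0;1 0 0 0 0 0 0;1 0 0 0 0 0 0"

```text
clock: 6.45
eef_pos: [0.6751, -0.0063, 0.2009]
tool_rot: [0.044, 0.999, -0.0, -0.0]
ft_force: [0.2, 0.0, -0.1]
grip_width: 0.0839
grasp_force: 0.0
```

Request:
send_rows --steps "1 0 0 0.02 0 0 0;1 0 0 0.03 0 0 0;1 0 0 0.03 0 0 0;1 0 0 0.03 0 0 0;1 0 0 0.02 0 0 0"

```text
clock: 6.87
eef_pos: [0.6754, -0.0063, 0.3346]
tool_rot: [0.044, 0.999, -0.0, 0.002]
ft_force: [0.8, -0.6, 0.4]
grip_width: 0.0855
grasp_force: 0.0
```

```bash
python3 - <<'E'
from h import *
a=snap('top','t3.png');b=snap('side','s3.png')
A=cv2.resize(a['frame'][170:290,270:430,::-1],None,fx=5,fy=5,interpolation=2);cv2.imwrite('pics/t3c.png',A)
B=cv2.resize(b['frame'][160:320,260:420,::-1],(600,600),interpolation=2);cv2.imwrite('pics/s3c.png',B)
print(get_obs()['eef_pos'],get_obs()['joint_pos'])
E
```

```text
[ 0.67660311 -0.00622308  0.33621521] [-9.10739259e-03  6.44058850e-01  8.97611433e-01  1.81557718e+00
 -2.00394366e-04  7.80917568e-02]
```

View pics/t3c.png

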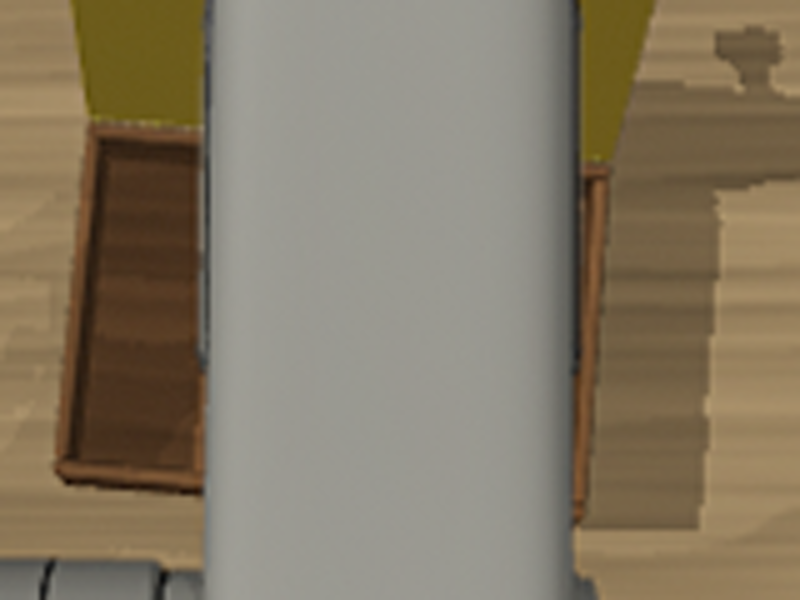

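View pics/s3c.png

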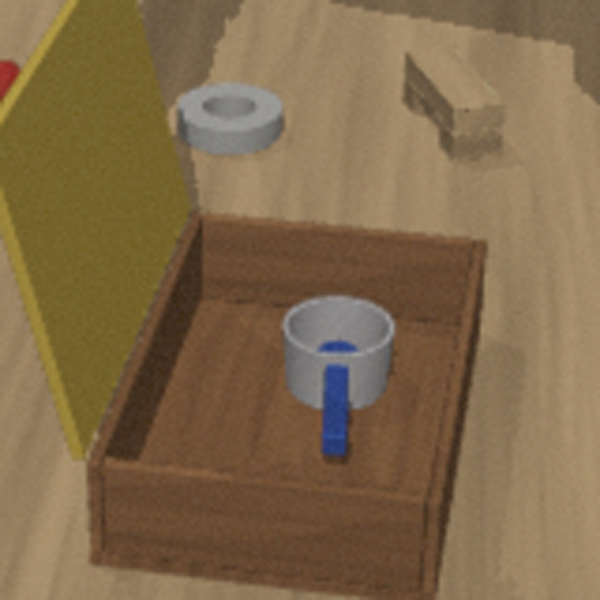

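The side view shows the lid wide open, with the pan's handle running from about crop (338,370) to (335,455). The arm hides the pan in the top view, so I'll move it aside while turning the tool for the handle grasp.

Request:
send_rows --steps "1 -0.02 -0.02 0 0 0 -0.12;1 -0.022 -0.022 0 0 0 -0.12;1 -0.022 -0.022 0 0 0 -0.12;1 -0.022 -0.022 0 0 0 -0.12;1 -0.022 -0.022 0 0 0 -0.12"

```text
clock: 7.38
eef_pos: [0.5655, -0.1148, 0.3297]
tool_rot: [0.339, 0.941, -0.0, -0.001]
ft_force: [0.7, -0.8, -0.1]
grip_width: 0.0853
grasp_force: 0.0
```

Request:
send_rows --steps "1 -0.022 -0.022 0 0 0 -0.12;1 -0.022 -0.022 0 0 0 -0.12;1 -0.022 -0.022 0 0 0 -0.12;1 -0.022 -0.022 0 0 0 -0.12;1 -0.022 -0.022 0 0 0 -0.12"

```text
clock: 7.8
eef_pos: [0.4554, -0.2247, 0.33]
tool_rot: [0.602, 0.798, -0.0, -0.001]
ft_force: [0.8, -0.6, 0.2]
grip_width: 0.0853
grasp_force: 0.0
```

Request:
send_rows --steps "1 0 -0.02 0 0 0 -0.12;1 0 -0.02 0 0 0 -0.12;1 0 -0.02 0 0 0 -0.12;1 0 0 0 0 0 0;1 0 0 0 0 0 0"

```text
clock: 8.22
eef_pos: [0.4565, -0.2845, 0.3297]
tool_rot: [0.734, 0.679, -0.0, -0.001]
ft_force: [0.2, 0.0, 0.7]
grip_width: 0.0856
grasp_force: 0.0
```

```bash
python3 - <<'E'
from h import *
a=snap('top','t4.png');b=snap('side','s4.png')
A=cv2.resize(a['frame'][170:290,275:400,::-1],(400,384),interpolation=2);
B=cv2.resize(b['frame'][220:300,310:390,::-1],(384,384),interpolation=2);cv2.imwrite('pics/c4.png',np.hstack([A,B]))
# blue handle, both views
for c,bx in((a,(285,200,390,275)),(b,(310,230,390,300))):
    h=c['frame'].astype(int);m=(h[...,2]>80)&(h[...,2]>h[...,0]+50)&(h[...,2]>h[...,1]+40)
    k=np.zeros_like(m);k[bx[1]:bx[3],bx[0]:bx[2]]=True;m&=k
    n,l,s,cc=cv2.connectedComponentsWithStats(m.astype(np.uint8))
    for i in range(1,n):
        if s[i,4]>8:
            q=cloud(c)[l==i];yx=np.argwhere(l==i);print(s[i],cc[i].round(2),'med',np.median(q,0).round(4),cv2.minAreaRect(yx[:,::-1].astype(np.float32)), 'ptp',q.min(0).round(3),q.max(0).round(3))
# lid angle: plane fit of yellow
P=cloud(b);h=b['frame'].astype(int);m=(h[...,0]>70)&(h[...,1]>60)&(h[...,2]<50)&(P[...,2]>.1)&(P[...,2]<.24)&(P[...,0]>.56)&(abs(P[...,1])<.13)
q=P[m];_,_,V=np.linalg.svd(q-q.mean(0),full_matrices=False);print('lid n',V[2],len(q))
E
```

```text
[350 238   9  10  72] [353.86 242.29] med [ 0.4904 -0.0395  0.0325] ((354.0, 242.5), (9.0, 8.0), 90.0) ptp [ 0.302 -0.05   0.011] [0.502 0.013 1.451]
[313 240  28   6 145] [326.28 242.45] med [0.4887 0.0358 0.0487] ((326.5, 242.5), (5.0, 27.0), 90.0) ptp [ 0.481 -0.002  0.012] [0.495 0.071 0.057]
[346 251   9   3  22] [349.86 252.05] med [ 0.4903 -0.04    0.0343] ((350.0, 252.0), (8.0, 2.0), -0.0) ptp [ 0.481 -0.047  0.032] [ 0.499 -0.033  0.037]
[346 257   7  24 134] [348.87 268.75] med [0.4884 0.0496 0.0483] ((348.9970397949219, 268.5382080078125), (5.752237796783447, 23.16234588623047), 4.39870548248291) ptp [ 0.482 -0.002  0.036] [0.495 0.078 0.052]
lid n [-0.96926187  0.08748336  0.22995234] 2723
```

View pics/c4.png

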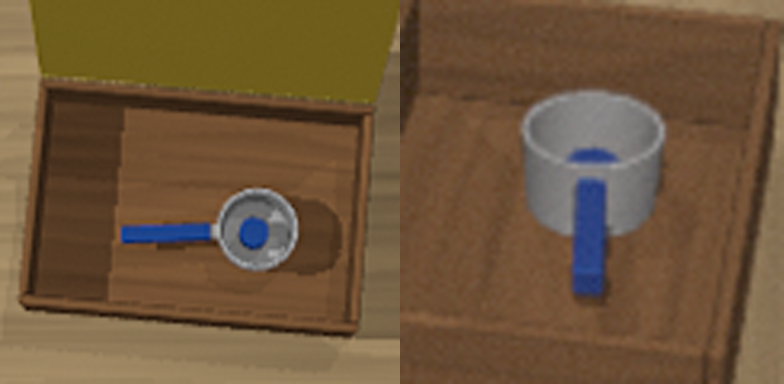

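The lid normal gives about 1.80 rad, so the lid is on its stop. In the top half of the crop the handle runs from (121,235) to (213,231), with the rim centred at (257,229). The side half shows the rim centre at (594,130) and the handle's tip edge at (589,270).

```bash
python3 - <<'E'
from h import *
a=np.load('pics/t4.npz');b=np.load('pics/s4.npz')
print('rim',tri(a,(355.3,241.6),b,(350.4,247.1)),'tip',tri(a,(313,243.2),b,(349.3,276.3)),'root',tri(a,(341,242.2),b,(349.9,258)))
for c,bx in((a,(313,239,342,247)),(b,(340,258,358,277))):
    h=c['frame'].astype(int);m=(h[...,2]>80)&(h[...,2]>h[...,0]+50)&(h[...,2]>h[...,1]+40)
    k=np.zeros_like(m);k[bx[1]:bx[3],bx[0]:bx[2]]=True;q=cloud(c)[m&k];q=q[(q[:,2]>.04)]
    p=np.polyfit(q[:,1],q[:,0],1);print('x=',p,'at .021',np.polyval(p,.0213),len(q),np.median(q[:,2]),q[:,1].min(),q[:,1].max())
o=get_obs();print(o['eef_pos'],o['joint_pos'].round(3))
from scipy.spatial.transform import Rotation as R
print(R.from_quat(o['tool_rot']).as_matrix().round(4))
E
```

```text
rim [ 0.49003379 -0.04246232  0.04660336] tip [0.48629053 0.07068319 0.04513975] root [ 0.48905945 -0.0042894   0.04198439]
x= [-0.03428869  0.48954605] at .021 0.4888156989411493 138 0.04884867720830488 -0.0015936347184838714 0.07069459180020495
x= [-0.01743655  0.48925361] at .021 0.4888822128934749 107 0.048661898194730435 0.0023299177125464254 0.07646616930383421
[ 0.45690441 -0.28334657  0.33040179] [-0.555  0.304  0.344  1.613  0.     1.09 ]
[[ 0.0746  0.9972 -0.0014]
 [ 0.9972 -0.0746  0.0012]
 [ 0.0011 -0.0014 -1.    ]]
```

Request:
send_rows --steps "0 0.004 0.03 0 0 0 0.021;0 0.004 0.038 0 0 0 0.021;0 0.004 0.038 0 0 0 0.021;0 0.004 0.038 -0.015 0 0 0.021;0 0.004 0.038 -0.02 0 0 0.021"

```text
clock: 8.73
eef_pos: [0.4778, -0.1007, 0.2982]
tool_rot: [0.696, 0.718, 0.001, 0.002]
ft_force: [0.7, -0.1, -0.8]
grip_width: 0.0427
grasp_force: 0.0
```

Request:
send_rows --steps "0 0.004 0.038 -0.03 0 0 0;0 0.004 0.038 -0.03 0 0 0;0 0.004 0.03 -0.03 0 0 0;0 0 0.0166 -0.03 0 0 0;0 0 0 -0.035 0 0 0"

```text
clock: 9.15
eef_pos: [0.4881, 0.0124, 0.1509]
tool_rot: [0.694, 0.72, 0.002, 0.001]
ft_force: [0.2, -0.0, -0.2]
grip_width: 0.0425
grasp_force: 0.0
```

Request:
send_rows --steps "0 0 0 0 0 0 0;0 0 0 0 0 0 0;0 0 0 0 0 0 0;0 0 0 0 0 0 0;0 0 0 0 0 0 0"

```text
clock: 9.57
eef_pos: [0.4897, 0.0074, 0.1535]
tool_rot: [0.697, 0.717, 0.002, 0.002]
ft_force: [0.6, 0.1, -0.2]
grip_width: 0.0429
grasp_force: 0.0
```

```bash
python3 -c "
from h import *
from scipy.spatial.transform import Rotation as R
o=get_obs();print(o['joint_pos'].round(3),o['eef_pos'],R.from_quat(o['tool_rot']).as_matrix().round(4),o['grip_width'])"
```

```text
[ 0.015  0.266 -0.17   1.13  -0.     1.558] [0.48972231 0.00743409 0.15352001] [[-2.820e-02  9.996e-01  4.800e-03]
 [ 9.996e-01  2.820e-02  1.000e-04]
 [-1.000e-04  4.800e-03 -1.000e+00]] 0.042856171159999686
```

Request:
send_rows --steps "0 -0.001 0.014 0 0 0 0;0 0 0 -0.03 0 0 0;0 0 0 -0.03 0 0 0;0 0 0 -0.025 0 0 0;0 0 0 0 0 0 0"

```text
clock: 9.98
eef_pos: [0.4841, 0.0213, 0.0631]
tool_rot: [0.697, 0.717, -0.002, -0.002]
ft_force: [-0.5, 0.3, -0.5]
grip_width: 0.0427
grasp_force: 0.0
```

Request:
send_rows --steps "0 0 0 -0.02 0 0 0;0 0 0 -0.015 0 0 0;0 0 0 -0.01 0 0 0;0 0 0 0 0 0 0;0 0 0 0 0 0 0"

```text
clock: 10.4
eef_pos: [0.4876, 0.0217, 0.0221]
tool_rot: [0.697, 0.717, 0.0, 0.0]
ft_force: [0.2, -0.7, 0.5]
grip_width: 0.0428
grasp_force: 0.0
```

Request:
send_rows --steps "-0.4 0.001 0 0 0 0 0;-0.55 0 0 0 0 0 0;-1 0 0 0 0 0 0;-1 0 0 0 0 0 0;-1 0 0 0 0 0 0"

```text
clock: 10.82
eef_pos: [0.4892, 0.022, 0.0223]
tool_rot: [0.697, 0.717, 0.001, 0.001]
ft_force: [-0.8, 0.5, 5.9]
grip_width: 0.0128
grasp_force: 60.4
```

Request:
send_rows --steps "-1 0 0 0 0 0 0;-1 0 0 0 0 0 0;-1 0 0 0.002 0 0 0;-1 0 0 0.004 0 0 0;-1 0 0 0.004 0 0 0"

```text
clock: 11.23
eef_pos: [0.487, 0.0219, 0.0309]
tool_rot: [0.697, 0.717, -0.001, -0.001]
ft_force: [-0.4, -0.2, -0.4]
grip_width: 0.0126
grasp_force: 59.6
```

Request:
send_rows --steps "-1 0 0 0.006 0 0 0;-1 0 0 0.01 0 0 0;-1 0 0 0.012 0 0 0;-1 0 0 0.012 0 0 0;-1 0 0 0.012 0 0 0"

```text
clock: 11.65
eef_pos: [0.4878, 0.0219, 0.0843]
tool_rot: [0.697, 0.717, 0.0, 0.0]
ft_force: [0.2, -0.0, -2.6]
grip_width: 0.0128
grasp_force: 59.5
```

Request:
send_rows --steps "-1 0 0 0.012 0 0 0;-1 0 0 0.012 0 0 0;-1 0 0 0.012 0 0 0;-1 0 0 0.012 0 0 0;-1 0 0 0.012 0 0 0"

```text
clock: 12.07
eef_pos: [0.4878, 0.0219, 0.1445]
tool_rot: [0.697, 0.717, 0.0, 0.0]
ft_force: [-0.4, 0.2, -1.4]
grip_width: 0.0129
grasp_force: 59.5
```

Request:
send_rows --steps "-1 0 0 0.012 0 0 0;-1 0 0 0.012 0 0 0;-1 0 0 0.012 0 0 0;-1 0 0 0.012 0 0 0;-1 0 0 0.01 0 0 0"

```text
clock: 12.48
eef_pos: [0.4879, 0.0219, 0.2028]
tool_rot: [0.697, 0.717, 0.0, 0.0]
ft_force: [0.4, -0.1, -2.2]
grip_width: 0.0131
grasp_force: 59.5
```

Request:
send_rows --steps "-1 0 0 0.006 0 0 0;-1 0 0 0.003 0 0 0;-1 0 0 0 0 0 0;-1 0 0 0 0 0 0;-1 0 0 0 0 0 0"

```text
clock: 12.9
eef_pos: [0.4874, 0.0219, 0.2094]
tool_rot: [0.697, 0.717, -0.001, -0.001]
ft_force: [0.1, 0.3, -1.1]
grip_width: 0.0129
grasp_force: 59.5
```

```bash
python3 - <<'E'
from h import *
from scipy.spatial.transform import Rotation as R
b=snap('side','s5.png');o=get_obs()
print(o['eef_pos'],R.from_quat(o['tool_rot']).as_matrix().round(4),o['joint_vel'].round(4),o['ft_torque'])
cv2.imwrite('pics/s5c.png',cv2.resize(b['frame'][130:310,250:490,::-1],(800,600),interpolation=2))
P=cloud(b);h=b['frame'].astype(int);m=(h[...,0]>70)&(h[...,1]>60)&(h[...,2]<50)&(P[...,2]>.09)&(P[...,2]<.24)&(P[...,0]>.58)&(P[...,1]<.13)&(P[...,1]>-.13)
q=P[m];_,_,V=np.linalg.svd(q-q.mean(0),full_matrices=False);print('lid n',V[2],len(q))
m=(h[...,2]>80)&(h[...,2]>h[...,0]+50)&(h[...,2]>h[...,1]+40)&(abs(P[...,0]-.487)<.05)&(P[...,2]>.12)&(P[...,1]>0)&(P[...,1]<.09)
q=P[m];print('handle',len(q),q.min(0),q.max(0))
E
```

```text
[0.48737681 0.02188989 0.20932084] [[-2.900e-02  9.996e-01 -1.600e-03]
 [ 9.996e-01  2.900e-02 -1.000e-04]
 [-0.000e+00 -1.600e-03 -1.000e+00]] [0.0004 0.002  0.0003 0.0006 0.0004 0.    ] [ 0.02795517 -0.00094073  0.00708217]
lid n [-0.96902581  0.08754763  0.23092073] 2807
handle 137 [0.47667443 0.00233025 0.22288449] [0.49036277 0.08037832 0.23801925]
```

View pics/s5c.png

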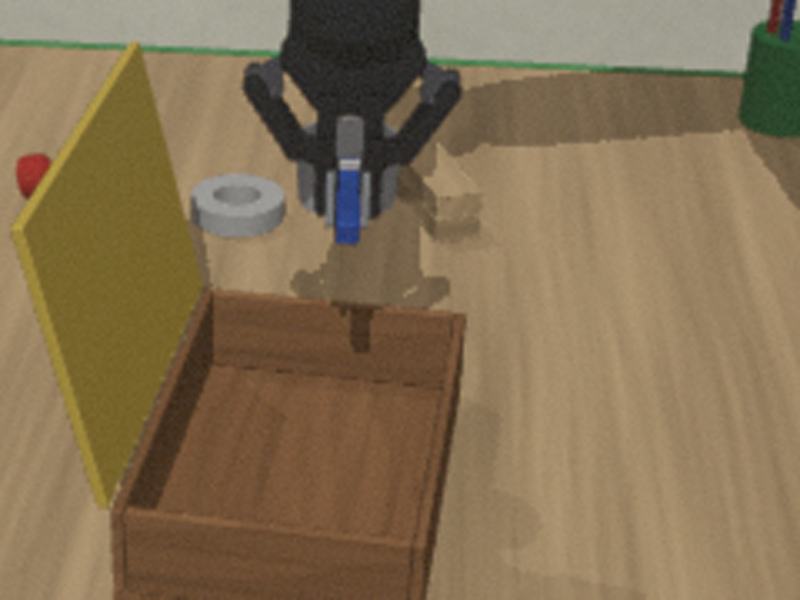

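The pan is up and the box is empty, with the lid still on its stop. I'll check the handle's level from depth before handing in.

```bash
python3 - <<'E'
from h import *
for f,n in(('s4',0.043),('s5',.23)):
    b=np.load(f'pics/{f}.npz');P=cloud(b);h=b['frame'].astype(int)
    m=(h[...,2]>80)&(h[...,2]>h[...,0]+50)&(h[...,2]>h[...,1]+40)&(abs(P[...,0]-.487)<.05)&(P[...,2]>n)&(P[...,1]>.03)&(P[...,1]<.073)
    q=P[m];p=np.polyfit(q[:,1],q[:,2],1);print(f,len(q),p,np.polyval(p,.05),'tip y',q[:,1].max())
E
```

```text
s4 65 [-0.01460735  0.04919999] 0.048469621663324525 tip y 0.07198744539698676
s5 71 [-0.02005286  0.23630466] 0.2353020196777611 tip y 0.07274465736688274
```

```bash
python3 -c "
from workcell import *
print(job_done())"
```

```text
the job is handed in; nothing more can be done
None
```

The lid is open on its stop at about 1.80 rad, and the arm is still holding the saucepan level (within about 0.3°) with its base about 12 cm above the box's rim; I did not check by camera after the lift that the block is still inside, but the pan stayed level throughout.

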